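Gauge a forming block's channel and sort the block

ROBOT

A 6-joint arm with a two-finger parallel gripper is mounted at the origin on a cart in front of the work surface, level with it; the furniture and walls round the work are solid. World frame = base frame: x ahead of the robot, y to its left, z up, the work surface at z = 0. Lengths are in m, angles in rad, forces in N, time in s.
With the tool pointing down it reaches from about 0.325 to 0.9 m from the base axis. Payload 3.5 kg.
Tool frame: the origin (TCP) lies midway between the tips of the shut fingers; the grasp point (between the pads) lies behind it (pinch_z is the z of the grasp point in the tool frame, in m); z points along the fingers, y is the line along which they close (so a half turn about z gives the same grasp; the last joint's range is limited). The gripper opens to 85 mm and grips with 20 to 120 N. Pads are 22 mm wide; open, the fingers measure 114 mm over their backs; the gripper's body (76 mm by 85 mm) begins 54 mm behind the grasp point. The pads swing forward as they close: fully open they stand 13 mm farther back than shut.
Start: joints at [-1.441, 0.276, -0.026, 1.268, 0, 1.467], TCP at [0.144, -0.608, 0.231] pointing down, gripper open.
Joint ranges: [-3.12, 3.12], [-0.85, 1.88], [-1.08, 1.24], [-1.95, 2.15], [-1.57, 1.53], [-3.14, 3.14]. Speed limits (rad/s): [2.57, 2.57, 3.14, 3.14, 3.14, 3.14].

INTERFACE

Orientations are given as [roll, pitch, yaw] about the fixed x, y, z axes, in that order (R = Rz(yaw) Ry(pitch) Rx(roll)).
In Python, from cell import * gives the robot as it stands.
- The arm moves only by the tool jog_arm, never from a script. Its argument "moves" is a list of rows, each a list of 2 entries, a list of its own where there are three numbers: the shift along the tool's x, y, z in mm, then the turn about the tool's z in degrees. In form: [[[tx, ty, tz], yaw], ...]. A call has 1 to 10 rows; each row is the pose to reach, as a shift and turn from the pose commanded when the call began, along the tool's axes at that moment; what a row does not reach only later rows make up. A row lasts 1/10 s, in which the tool goes at most 50 mm and 8.59 degrees, less where a joint would pass 70% of its speed; a pose out of reach is approached as far as the arm can. A call with a gripper value outside its range is refused whole. "jaw" is the opening, from 0 (shut) to 1 (fully open), set as the call begins (left out, the last holds). The fingers move at their own pace and stop on an object; the grip force is fixed at half the most. Time passes only in rows, so rows that repeat a pose let the fingers close. It gives the time, the measured TCP pose, the force, the opening and the grip force at its end, in the units of the state.
- get_state(): the state, without advancing time (a new reading comes with each control period).
- get_image(name): name is "scene" or "side" or "wrist"; returns (picture, depth): 400x640x3 uint8, red, green, blue; 400x640 float32, m along the optical axis (not along the pixel's ray), 0 where there is no reading.
- get_calibration(name): a dict with "fx", "fy", "cx", "cy" (pixels), "R" (3x3) and "t" (3): a world point X has camera coordinates R X + t. Camera axes: x right, y down, z forward; pixel columns grow to the right and rows downward; lengths in m; the calibration is good to about 2 mm. The wrist camera is an equidistant fisheye: a pixel r from the principal point sees the ray r / f radians off the axis. A picture is of the moment at which its call begins: read the wrist's pose just before it. get_calibration takes no time and is no camera call; for the wrist camera it gives the pose at the moment of the call.
- job_done(): hands the job in; it is judged then, once.
The state is a dict: "time_s": time; "qpos": joint angles; "joint_vel": joint speeds; "joint_efforts": joint torques, N m; "position": TCP position; "ee_rot": TCP orientation; "ft_force": force on the tool from outside, world axes, zero at the start; "ft_torque": the same for the moment, N m; "grip_width": opening from 0.0 (shut) to 1.0 (fully open); "grasp_force": force on a finger pad.
Only numpy, scipy, OpenCV 4.12 (cv2) and the standard library are available. Lean on these libraries where they do the work, as an engineer would, in place of code of your own. Each camera call takes 0.05 s, during which the arm holds its last target. There are 200 camera calls.

TASK

Measure the channel in the brass forming block with the depth gauge: set the gauge's foot bar across the channel, push it gently (never over 25 N) straight down until the foot sits flat with the sprung probe on the channel's bottom, hold a moment, and put the gauge back upright on its stand. Push the probe in on nothing but the channel's bottom, so that the tell-tale ring keeps the true reading. Then set the block down gently, channel up, centred on the square steel bench block next to the wooden tray if the channel is at least 7 mm deep, else flat in that tray, leaving the pliers, mallet and calliper alone.

Things in the scene. Friction and masses are not known exactly. Their poses are not given: they have to be found in the camera images.
- channel_block: brass forming block, 60 (its x) x 46 (its y) mm, sawn to no exact height: 26 to 40 mm, 0.35 to 0.6 kg, loose on the bench. Origin: centre of the underside; z up. A channel 4 mm wide is milled in its top along its x, at y = 0, over the full length, open at both ends; its depth also differs, 3 to 11 mm below the top, and is to be found. Beside it are two flat lands.
- gauge: depth gauge, upright on its stand. Origin: centre of the underside of its foot; z up. Foot: steel bar 14 (x) x 56 (y) x 8 mm. On it an upright metal housing 18 (x) x 26 (y) mm from z = 8 to 56 mm, grasped across its 18 mm (x); above that a graduated stem to z = 77 mm which carries a black ring. About 0.2 kg. The same from both sides (a half turn about z makes no difference).
- gauge_foot: the gauge's foot bar (fixed to the gauge, same origin and axes): 14 x 56 x 8 mm; its flat underside is the measuring face. The reading is true when the foot bears at least 3 N on the lands besides the spring, that is 7 to 20 N on the gauge in all.
- probe_tip (a point): rounded lower end of the gauge's probe, a 3 mm pin on the gauge's axis. Fully out, it stands 14 mm below the foot's underside.
- gauge_probe: the sprung probe pin itself, carried by the gauge. Its spring needs 1.8 N before the pin moves at all and 0.15 N more per mm; the ring's friction adds 0.6 N. It springs fully out again when lifted.
- gauge_ring (a joint): how far the tell-tale ring has been pushed up its stem, m: 0 at the start. The probe pushes it up and it stays there by friction, so it keeps the probe's largest push-in. With the foot flat, push-in = 14 mm minus the channel depth (7 mm deep reads 0.007; a larger value means a shallower channel). The ring does not come back by itself.
- gauge_stand: fixed dark hardwood block 46 (x) x 86 (y) x 26 mm high, origin at the centre of the underside. A 16 mm hole in the middle of its top takes the probe; 4 mm high stops stand at y = +-34 to 40 mm beyond the ends of the foot. The gauge's foot rests on its top, along its y.
- stand_seat (a point): centre of the top of the stand (26 mm above the bench): where the gauge's origin belongs.
- bench_block: fixed polished steel bench block, 64 x 64 x 18 mm, origin at the centre of the underside; the one near the wooden tray (not the one far off at the left end of the bench); place for a block that is deep enough.
- rework_tray: fixed shallow open wooden tray, 115 (x) x 145 (y) x 26 mm outside, walls and floor 5 mm, origin at the centre of the underside; place for a block that is too shallow.
- flat_pliers: bystander: small pliers with red and black grips, 126 mm long, lying on the bench
- mallet: bystander: rawhide mallet with wooden handle, 240 mm long, lying on the bench
- slide_calliper: bystander: slide calliper, 200 mm long, lying on the bench
Not all that is in view belongs to the job. Leave any purple or red look-alike of the gauge_stand alone.

How it is judged:
By the outcome, as a careful person would: the job done as asked, in the order asked, and still so for the second after the job is handed in, with the robot touching nothing.
It also fails if it takes over 67 s, if anything falls off the work surface, if the arm or the gripper's body presses on something with over 40 N, if the wrist force passes 120 N, or if a joint passes its speed limit or range.

## Working session

There is one attempt and no reset: what is moved stays moved. The work goes in short steps, Python scripts to look and compute and a tool call to move; the robot and the scene stay as the last step left them, time stands still between calls to the robot, and variables do not carry over. Pictures are saved under pics/ and viewed, at most 13 in all, crops included, and the job is handed in when it is done.

Besides the shell and the picture viewer there is one more tool, called after "Emit:" as name(argument=value, ...), one argument or row to a line, values as JSON. jog_arm: Moves the arm, as the interface text tells. Its arguments: {"type":"object","properties":{"moves":{"type":"array","items":{"type":"array"}},"jaw":{"type":"number"}},"required":["moves"]}

```bash
ls; mkdir -p pics; python3 - <<'E'
from cell import *
import cv2,numpy as np
print(get_state())
for n in("scene","side","wrist"):
    im,d=get_image(n); c=get_calibration(n); print(n,c)
    np.savez(f"pics/{n}0.npz",im=im,d=d,**c)
    cv2.imwrite(f"pics/{n}0.png",im[:,:,::-1])
try:
    print(pinch_z)
except Exception as e: print(e)
E
```

```text
pics
{'time_s': 0.0, 'qpos': array([-1.44142748e+00,  2.77166533e-01, -2.78796703e-02,  1.26802567e+00,
       -1.44441424e-05,  1.46740124e+00]), 'joint_vel': array([-3.73251939e-05,  6.70793343e-04,  1.62531878e-03, -1.37106332e-03,
        6.64207338e-04, -2.69339687e-04]), 'joint_efforts': array([-1.83992532e-03, -4.45512235e+01,  2.95200795e+01,  1.65139855e-02,
       -9.76538445e-05, -1.08459793e-05]), 'position': array([ 0.14405456, -0.60736388,  0.23013947]), 'ee_rot': array([-3.13932777e+00, -2.20493783e-04,  2.32763697e-01]), 'ft_force': array([-0.03359297, -0.10385554,  0.13106874]), 'ft_torque': array([ 0.05320034, -0.01404269, -0.0460332 ]), 'grasp_force': 0.0, 'grip_width': 0.9998040406500468}
scene {'fx': 401.16827201572556, 'fy': 401.16827201572556, 'cx': 327.8054737858656, 'cy': 195.2046573828917, 'R': array([[-0.50883649, -0.86064897,  0.01920334],
       [-0.58397504,  0.32869869, -0.74224681],
       [ 0.63250184, -0.38889653, -0.66985141]]), 't': array([0.51103814, 0.25223288, 0.80926635])}
side {'fx': 464.79709392331927, 'fy': 464.79709392331927, 'cx': 318.2095838572562, 'cy': 198.49572659177318, 'R': array([[-0.95336658, -0.30141381,  0.0155525 ],
       [-0.12846191,  0.35861458, -0.9246043 ],
       [ 0.27311115, -0.88348475, -0.38061135]]), 't': array([0.59378489, 0.02527766, 1.24398428])}
wrist {'fx': 309.70691628693146, 'fy': 309.70691628693146, 'cx': 314.2245724944097, 'cy': 198.88333895370752, 'R': array([[ 0.23086626, -0.97298297, -0.00221776],
       [-0.93257029, -0.22192623,  0.28471285],
       [-0.27751293, -0.06366238, -0.95861028]]), 't': array([-0.62424583, -0.03858338,  0.37919514])}
-0.0187
```

View pics/scene0.png

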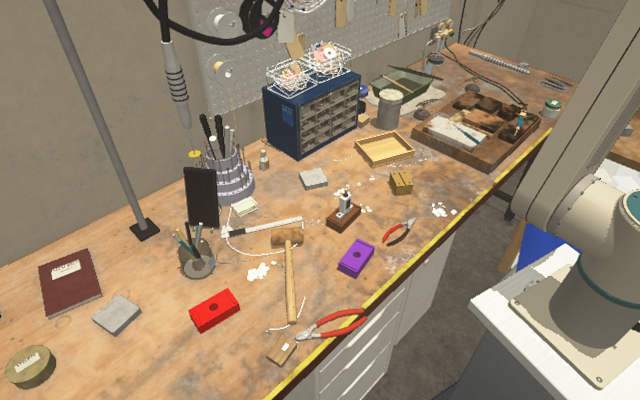

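View pics/side0.png

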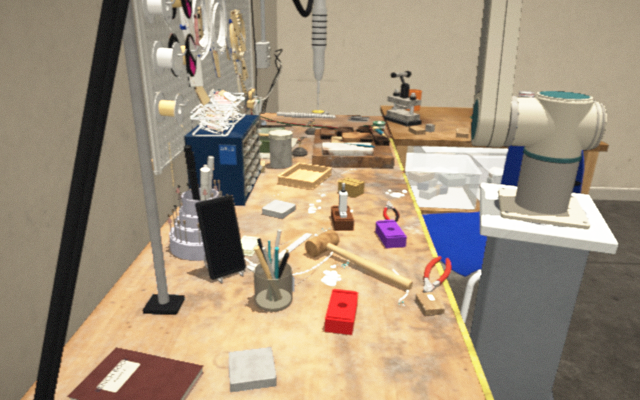

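The scene picture shows:
- the brass block at (401,183)
- the gauge on its brown stand at (344,212)
- the tray at (384,148)
- a steel block next to the tray at (313,178), and another far left at (117,314)

The purple (356,257) and red (214,310) blocks are look-alikes of the stand. The brown one carries the gauge, so it is the real stand. I'll get coarse positions from the depth.

```bash
cat > h.py <<'E'
import numpy as np,cv2
def cloud(f):
    z=np.load(f); d=z['d']; v,u=np.mgrid[:400,:640]
    P=np.stack([(u-z['cx'])/z['fx']*d,(v-z['cy'])/z['fy']*d,d],-1)
    return z['im'],(P-z['t'])@z['R'],d>0
E
python3 - <<'E'
from h import *
for f,bx in (("scene",dict(block=(386,168,416,198),gauge=(325,183,363,235),steel=(296,165,330,192),tray=(352,128,416,170),pl=(380,214,418,246),purple=(335,238,378,278))),("side",dict(block=(341,174,368,200),gauge=(328,180,358,232),steel=(260,198,298,220),tray=(276,160,334,190)))):
    im,P,ok=cloud(f"pics/{f}0.npz")
    for n,(a,b,c,e) in bx.items():
        p=P[b:e,a:c][ok[b:e,a:c]]; q=p[p[:,2]>.008]
        zz=q[:,2]; 
        r=cv2.minAreaRect(q[:,:2].astype(np.float32)*1000)
        print(f,n,len(q),"bench",np.median(p[p[:,2]<.008][:,2]) if (p[:,2]<.008).any() else None,"z95",np.percentile(zz,[10,50,95]).round(4),"med",np.median(q,0).round(3),[np.round(x,1) for x in r])
im=cv2.imread("pics/scene0.png")
cv2.imwrite("pics/c1.png",cv2.resize(im[120:270,280:480],None,fx=4,fy=4,interpolation=cv2.INTER_CUBIC))
E
```

```text
scene block 423 bench -0.0010868746420474582 z95 [0.0151 0.033  0.0363] med [0.495 0.074 0.033] [array([504.6,  68.4]), array([47.2, 65.1]), np.float64(70.3)]
scene gauge 721 bench -0.0008723834185590809 z95 [0.0155 0.0266 0.0817] med [0.469 0.276 0.027] [array([513.3, 247. ]), array([ 86.8, 178.9]), np.float64(60.6)]
scene steel 407 bench -0.0009001896871880264 z95 [0.0129 0.0167 0.0191] med [0.64  0.263 0.017] [array([644.3, 261.6]), array([64.4, 67.8]), np.float64(81.0)]
scene tray 706 bench 0.00021526514758831323 z95 [0.0098 0.0188 0.0262] med [0.665 0.002 0.019] [array([673.2, -11.6]), array([197.2, 200.3]), np.float64(60.3)]
scene pl 76 bench -0.0006927181501748988 z95 [0.0081 0.0088 0.0102] med [0.366 0.193 0.009] [array([371.2, 178.7]), array([ 36.9, 100.9]), np.float64(13.0)]
scene purple 781 bench -0.0006697736471051022 z95 [0.0151 0.0249 0.0294] med [0.346 0.319 0.025] [array([350.8, 314.3]), array([47.3, 88.4]), np.float64(27.3)]
side block 389 bench 3.433358528745343e-05 z95 [0.0147 0.0346 0.0863] med [0.487 0.086 0.035] [array([501.1, 157.9]), array([ 66.8, 247.5]), np.float64(1.0)]
side gauge 834 bench 8.718750132598538e-05 z95 [0.0143 0.0273 0.0812] med [0.48  0.273 0.027] [array([486.3, 224. ]), array([ 61.3, 347.4]), np.float64(11.1)]
side steel 362 bench 0.00030879001651675463 z95 [0.011  0.0175 0.0194] med [0.643 0.269 0.018] [array([647.2, 261.1]), array([67.6, 66.4]), np.float64(77.8)]
side tray 834 bench 0.0017810235571100368 z95 [0.0102 0.0181 0.0264] med [ 0.667 -0.044  0.018] [array([672.2, -12.1]), array([186.3, 220. ]), np.float64(18.2)]
```

View pics/c1.png

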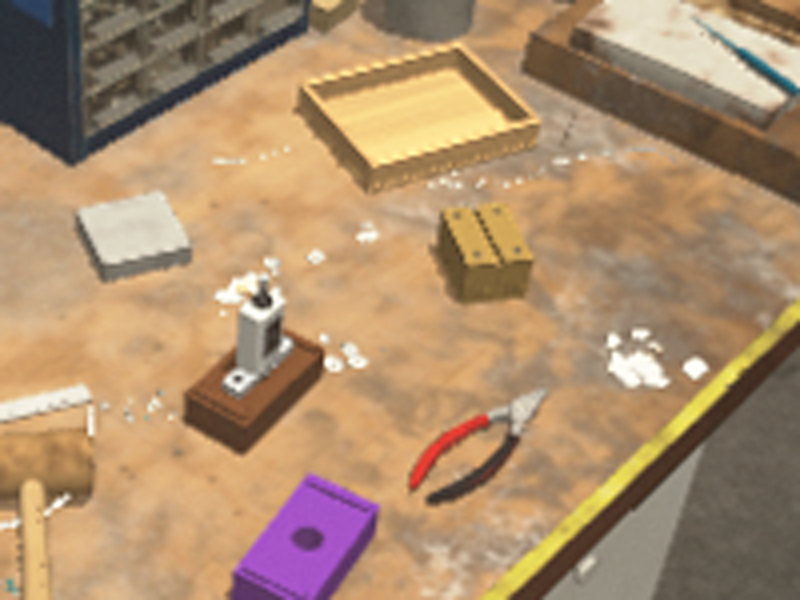

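The crop confirms the brass block with its channel, the gauge on the brown stand and the steel block near the tray. The purple one is an empty look-alike. Now I'll bring the wrist camera over the work.

Emit:
jog_arm(
  moves=[
    [[30,-38,-5],0],
    [[60,-76,-10],0],
    [[90,-114,-15],0],
    [[120,-152,-20],0],
    [[150,-190,-25],0],
    [[180,-228,-30],0],
    [[210,-266,-35],0],
    [[240,-305,-40],0],
    [[270,-345,-45],0],
    [[300,-380,-50],0],
  ],
)

```text
time_s: 1.15
position: [0.3484, -0.167, 0.2814]
ee_rot: [3.142, -0.0, 0.232]
ft_force: [0.4, -1.1, 0.5]
grip_width: 1.002
grasp_force: 0.0
```

```bash
python3 -c "
from cell import *
s=get_state();print(s['position'],s['ee_rot'],s['time_s'])"
```

```text
[ 0.34835541 -0.16697332  0.28143887] [ 3.14151727e+00 -2.44604704e-04  2.32480434e-01] 1.15
```

Emit:
jog_arm(
  moves=[
    [[26,-40,0],0],
    [[52,-80,0],0],
    [[78,-120,0],0],
    [[104,-160,0],0],
    [[130,-200,0],0],
    [[156,-240,0],0],
    [[180,-280,0],0],
    [[196,-300,0],0],
    [[196,-300,0],0],
    [[196,-300,0],0],
  ],
)

```text
time_s: 2.15
position: [0.4694, 0.1681, 0.2808]
ee_rot: [3.141, 0.002, 0.234]
ft_force: [-0.3, -0.1, 0.3]
grip_width: 0.997
grasp_force: 0.0
```

```bash
python3 - <<'E'
from cell import *
import cv2,numpy as np
s=get_state();print(s['position'],s['ee_rot'],s['time_s'],s['joint_vel'].max())
c=get_calibration("wrist");im,d=get_image("wrist")
np.savez("pics/wrist1.npz",im=im,d=d,**c); cv2.imwrite("pics/wrist1.png",im[:,:,::-1])
E
```

```text
[0.46943679 0.16805642 0.28078607] [3.14112119e+00 1.61075948e-03 2.34041639e-01] 2.15 0.00470985882314393
```

View pics/wrist1.png

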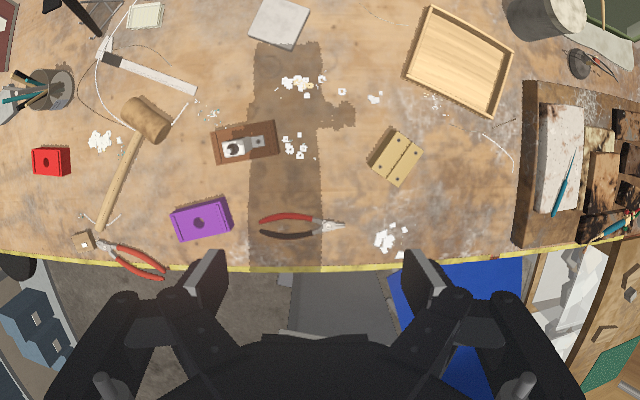

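The wrist view shows, from above:
- brass block (397,158)
- gauge on its stand (247,143)
- bench block (279,22)
- tray (458,62)
- purple stand (202,219)
- pliers (300,225)

I'll measure from this depth.

```bash
cat >> h.py <<'E'
def wcloud(f):
    z=np.load(f); d=z['d']; v,u=np.mgrid[:400,:640]
    x=(u-z['cx'])/z['fx']; y=(v-z['cy'])/z['fy']; r=np.hypot(x,y)+1e-9
    k=np.where(r<1.5,np.tan(np.minimum(r,1.5)),0)/r
    P=np.stack([x*k*d,y*k*d,d],-1)
    return z['im'],(P-z['t'])@z['R'],d>0
def rect(q):
    r=cv2.minAreaRect((q[:,:2]*1000).astype(np.float32)); (c,(w,h),a)=r
    if w<h: a+=90; w,h=h,w
    a=(a+90)%180-90
    return np.round(c,1),round(w,1),round(h,1),round(a,1)  # angle of long side
def biggest(q,P,ok,lo,hi,box):
    a,b,c,e=box; m=np.zeros(ok.shape,np.uint8); m[b:e,a:c]=(ok&(P[...,2]>lo)&(P[...,2]<hi))[b:e,a:c]
    n,l,s,_=cv2.connectedComponentsWithStats(m,connectivity=8); i=1+np.argmax(s[1:,4]); return P[l==i]
E
python3 - <<'E'
from h import *
im,P,ok=wcloud("pics/wrist1.npz")
print("bench z",[np.median(P[y-3:y+3,x-3:x+3,2]).round(4) for x,y in((360,180),(180,110),(440,200))])
for n,lo,hi,b in (("block",.028,.05,(360,120,435,195)),("stand",.0215,.09,(205,112,285,170)),("foot+h",.0295,.09,(205,112,285,170)),("hous",.070,.09,(205,112,285,170)),("steel",.013,.03,(240,0,315,50)),("tray",.021,.035,(395,0,520,125))):
    q=biggest(0,P,ok,lo,hi,b); print(n,len(q),"z",np.percentile(q[:,2],[5,50,95]).round(4),rect(q),"med",np.median(q,0).round(4))
E
```

```text
bench z [np.float64(0.0002), np.float64(-0.0), np.float64(0.0001)]
block 1591 z [0.0309 0.0358 0.0373] (array([503.5,  65.1]), 60.9, 47.6, -20.0) med [0.504  0.066  0.0358]
stand 2179 z [0.0251 0.027  0.0827] (array([476. , 265.7]), 88.0, 46.7, -67.7) med [0.4804 0.2576 0.027 ]
foot+h 577 z [0.0333 0.0792 0.0855] (array([476.8, 264.2]), 56.7, 19.1, -67.8) med [0.4806 0.2557 0.0792]
hous 336 z [0.072  0.082  0.0859] (array([476.7, 264.1]), 26.4, 19.1, -66.5) med [0.4787 0.2611 0.082 ]
steel 2107 z [0.0163 0.0179 0.0193] (array([644.5, 258.1]), 65.3, 64.6, 79.9) med [0.6424 0.2561 0.0179]
tray 1319 z [0.0219 0.0253 0.027 ] (array([661.7,   3. ]), 146.2, 116.7, 84.0) med [0.6588 0.0101 0.0253]
```

```bash
python3 - <<'E'
from cell import *
from h import *
s=get_state();print(s['qpos'].round(3))
im,P,ok=wcloud("pics/wrist1.npz"); z=np.load("pics/wrist1.npz")
# rectify block top and gauge area at known planes, world axes aligned with object
def ortho(c,ang,zp,w,h,s=.2):
    R,t=z['R'],z['t']; a=np.radians(ang)
    X,Y=np.meshgrid(np.arange(-w/2,w/2,s),np.arange(h/2,-h/2,-s))
    W=np.stack([c[0]+X*np.cos(a)-Y*np.sin(a),c[1]+X*np.sin(a)+Y*np.cos(a),0*X+zp],-1)/1000
    C=W@R.T+t; th=np.arctan2(np.hypot(C[...,0],C[...,1]),C[...,2]); n=np.hypot(C[...,0],C[...,1])
    return cv2.remap(im,(z['cx']+z['fx']*th*C[...,0]/n).astype(np.float32),(z['cy']+z['fy']*th*C[...,1]/n).astype(np.float32),cv2.INTER_LINEAR)
b=ortho((503.5,65.1),-20,36.2,80,60); g=ortho((476.7,264.2),22.3,34,80,90)
o=np.zeros((450,800,3),np.uint8); o[:300,:400]=b; o[:450,400:]=g
cv2.imwrite("pics/o1.png",o[:,:,::-1])
E
```

```text
[ 0.213  0.028 -0.214  1.33  -0.     3.122]
```

View pics/o1.png

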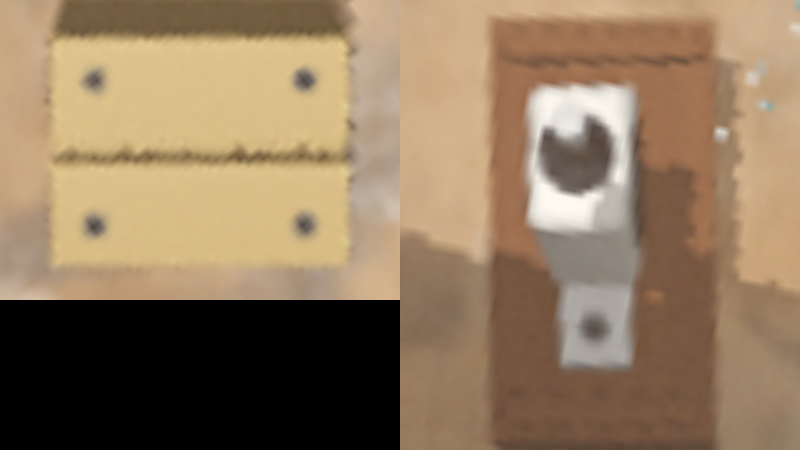

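The rectified crops show the block's top face with its channel near row 155 and the dots centred at row 152. The gauge sits upright on the brown stand. Next I'll take a closer view with the tool aligned to the gauge.

Emit:
jog_arm(
  moves=[
    [[4,-4,11],-8],
    [[8,-8,22],-16],
    [[12,-13,33],-24],
    [[16,-17,44],-32],
    [[20,-21,55],-40],
    [[24,-25,66],-48],
    [[28,-30,77],-56],
    [[32,-35,88],-64],
    [[35,-40,100],-72],
    [[37,-42,111],-80],
  ],
)

```text
time_s: 3.2
position: [0.496, 0.216, 0.17]
ee_rot: [-3.141, 0.0, 1.633]
ft_force: [1.0, -0.9, 0.3]
grip_width: 0.999
grasp_force: 0.0
```

Emit:
jog_arm(
  moves=[
    [[0,0,0],-8],
    [[0,0,0],-16],
    [[0,0,0],-19],
    [[0,0,0],-19],
    [[0,0,0],-19],
  ],
)

```text
time_s: 3.7
position: [0.4961, 0.2162, 0.1705]
ee_rot: [-3.142, 0.0, 1.958]
ft_force: [0.4, -0.9, -0.4]
grip_width: 1.001
grasp_force: 0.0
```

```bash
cat >> h.py <<'E'
def snap(n):
    from cell import get_state,get_image,get_calibration
    s=get_state(); c=get_calibration("wrist"); im,d=get_image("wrist")
    np.savez(f"pics/{n}.npz",im=im,d=d,pos=s['position'],yaw=s['ee_rot'][2],**c); cv2.imwrite(f"pics/{n}.png",im[:,:,::-1])
    print("t",round(s['time_s'],2),s['position'].round(4),s['ee_rot'].round(4),s['ft_force'].round(2),'grip',round(s['grip_width'],3),round(s['grasp_force'],1))
    return s
def toolxy(p,s):
    y=s['ee_rot'][2]; d=(np.asarray(p)-s['position'][:2]*1000)
    return np.round([d@[np.cos(y),np.sin(y)], d@[np.sin(y),-np.cos(y)]],2)
E
python3 - <<'E'
from h import *
s=snap("w2")
im,P,ok=wcloud("pics/w2.npz")
m0=np.hypot(P[...,0]-.4767,P[...,1]-.2642)<.06
for n,lo,hi in (("stand",.0215,.12),("foot+h",.0300,.09),("hous",.074,.09)):
    m=(ok&m0&(P[...,2]>lo)&(P[...,2]<hi)); q=P[m]
    c=rect(q); v,u=np.nonzero(m); print(n,len(q),c,toolxy(c[0],s),np.percentile(q[:,2],[5,50,95]).round(4),u.min(),u.max(),v.min(),v.max())
E
```

```text
t 3.7 [0.4961 0.2162 0.1705] [-3.1415e+00  1.0000e-04  1.9578e+00] [ 0.36 -0.89 -0.38] grip 1.001 0.0
stand 4498 (array([476.3, 265.3]), 85.0, 47.0, -67.7) [52.92  0.19] [0.0251 0.0268 0.0845] 291 341 85 175
foot+h 1432 (array([476.1, 265.7]), 79.5, 39.2, -67.8) [53.36  0.15] [0.0303 0.0715 0.0853] 295 337 87 173
hous 703 (array([476.4, 264.1]), 25.7, 17.5, -69.6) [51.77 -0.18] [0.0799 0.0821 0.0857] 304 328 120 153
```

View pics/w2.png

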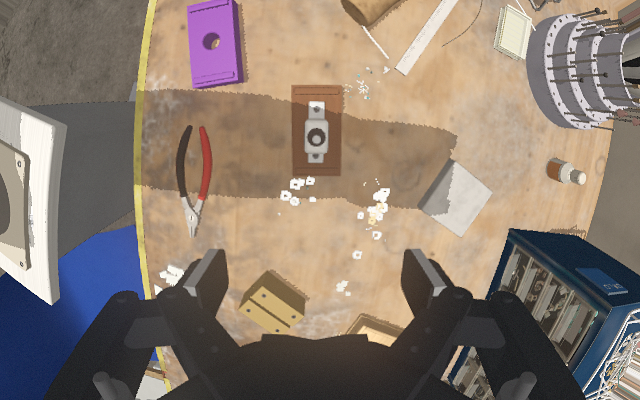

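The close view shows the gauge at (316,137), centred on the stand between the stops. The pliers at (195,180) are well clear.

```bash
python3 - <<'E'
from h import *
import numpy as np
z=np.load("pics/w2.npz"); s={'position':z['pos'],'ee_rot':[0,0,float(z['yaw'])]}
im,P,ok=wcloud("pics/w2.npz")
y=s['ee_rot'][2]; D=P[...,:2]*1000-z['pos'][:2]*1000
X=D@[np.cos(y),np.sin(y)]; Y=D@[np.sin(y),-np.cos(y)]
# foot: bright (not brown) pixels, points at z .031-.036
g=im.astype(int); br=(g[...,2]>85)&(np.abs(g[...,0]-g[...,2])<40)
m=ok&br&(np.abs(Y)<12)&(np.abs(X-52)<40)&(P[...,2]>.029)&(P[...,2]<.038)
for lab,mm in (("far",m&(X>52)),("near",m&(X<52))):
    print(lab,mm.sum(),X[mm].min().round(2),X[mm].max().round(2),np.percentile(X[mm],[2,98]).round(2),Y[mm].min().round(2),Y[mm].max().round(2),np.median(P[mm][:,2]).round(4))
# colour profile along centre line cast on plane z=.034
def px(x,yy,zp):
    W=np.array([z['pos'][0]+(x*np.cos(y)+yy*np.sin(y))/1e3, z['pos'][1]+(x*np.sin(y)-yy*np.cos(y))/1e3, zp]); C=z['R']@W+z['t']
    n=np.hypot(C[0],C[1]); th=np.arctan2(n,C[2]); return z['cx']+z['fx']*th*C[0]/n, z['cy']+z['fy']*th*C[1]/n
for r in (np.arange(18,32,1.),np.arange(72,88,1.)):
    v=[]
    for x in r:
        mp=np.array([px(x,k,.034) for k in (-5,-4,4,5)],np.float32)
        v.append(cv2.remap(im,mp[None,:,0],mp[None,:,1],cv2.INTER_LINEAR)[0,:,2].mean())
    print(dict(zip(r,np.round(v).astype(int))))
E
```

```text
far 248 65.57 80.05 [65.59 80.03] -6.16 6.35 0.0342
near 113 25.32 32.26 [25.39 32.19] -7.17 5.64 0.0342
{np.float64(18.0): np.int64(66), np.float64(19.0): np.int64(62), np.float64(20.0): np.int64(63), np.float64(21.0): np.int64(67), np.float64(22.0): np.int64(65), np.float64(23.0): np.int64(66), np.float64(24.0): np.int64(100), np.float64(25.0): np.int64(155), np.float64(26.0): np.int64(170), np.float64(27.0): np.int64(168), np.float64(28.0): np.int64(169), np.float64(29.0): np.int64(168), np.float64(30.0): np.int64(166), np.float64(31.0): np.int64(165)}
{np.float64(72.0): np.int64(169), np.float64(73.0): np.int64(168), np.float64(74.0): np.int64(183), np.float64(75.0): np.int64(210), np.float64(76.0): np.int64(230), np.float64(77.0): np.int64(236), np.float64(78.0): np.int64(239), np.float64(79.0): np.int64(226), np.float64(80.0): np.int64(171), np.float64(81.0): np.int64(78), np.float64(82.0): np.int64(85), np.float64(83.0): np.int64(86), np.float64(84.0): np.int64(85), np.float64(85.0): np.int64(86), np.float64(86.0): np.int64(77), np.float64(87.0): np.int64(78)}
```

Emit:
jog_arm(
  moves=[
    [[26,0,0],0],
    [[52,0,0],0],
    [[52,0,30],0],
    [[52,0,60],0],
    [[52,0,90],0],
    [[52,0,115],0],
    [[52,0,127],0],
    [[52,0,127],0],
  ],
)

```text
time_s: 4.55
position: [0.4749, 0.2645, 0.0416]
ee_rot: [-3.138, 0.0, 1.96]
ft_force: [-1.2, -0.2, 0.2]
grip_width: 1.002
grasp_force: 0.0
```

Emit:
jog_arm(
  moves=[
    [[0,0,0],0],
    [[0,0,0],0],
    [[0,0,0],0],
    [[0,0,0],0],
    [[0,0,0],0],
    [[0,0,0],0],
    [[0,0,0],0],
    [[0,0,0],0],
  ],
  jaw=0,
)

```text
time_s: 5.35
position: [0.4773, 0.2658, 0.0442]
ee_rot: [3.14, -0.0, 1.961]
ft_force: [-0.8, -0.3, 4.5]
grip_width: 0.203
grasp_force: 59.0
```

Emit:
jog_arm(
  moves=[
    [[0,0,-5],0],
    [[0,0,-20],0],
    [[0,0,-45],0],
    [[0,0,-80],0],
    [[0,0,-115],0],
    [[0,0,-127],0],
    [[0,0,-127],0],
  ],
)

```text
time_s: 6.05
position: [0.4777, 0.2659, 0.1718]
ee_rot: [3.138, 0.0, 1.961]
ft_force: [-0.1, 0.5, -1.7]
grip_width: 0.2
grasp_force: 58.5
```

```bash
python3 - <<'E'
from h import *
snap("w3")
from cell import *
s=get_state();print(s['position'],s['ee_rot'],s['ft_force'])
E
```

```text
t 6.05 [0.4777 0.2659 0.1718] [3.138  0.     1.9607] [-0.06  0.47 -1.71] grip 0.2 58.5
[0.47633733 0.26537598 0.16990228] [ 3.14152033e+00 -5.10247399e-06  1.96069055e+00] [-0.24873814  0.43932585 -2.78921562]
```

Emit:
jog_arm(
  moves=[
    [[-40,-14,0],7],
    [[-80,-29,0],14],
    [[-120,-43,0],21],
    [[-160,-58,0],28],
    [[-200,-73,0],35],
    [[-234,-86,0],42],
    [[-234,-86,0],42.2],
    [[-234,-86,0],42.2],
  ],
)

```text
time_s: 6.9
position: [0.484, 0.0159, 0.1679]
ee_rot: [-3.137, 0.001, 1.223]
ft_force: [-0.7, 0.1, -1.9]
grip_width: 0.2
grasp_force: 58.6
```

```bash
cat >m.py <<'E'
import sys
from h import *
from cell import get_state
n=sys.argv[1]; s=snap(n)
im,P,ok=wcloud(f"pics/{n}.npz")
m0=np.hypot(P[...,0]-.5035,P[...,1]-.065)<.05
for lo in (.029,.033):
    q=P[ok&m0&(P[...,2]>lo)&(P[...,2]<.042)]; c=rect(q); print(len(q),c,toolxy(c[0],s),np.percentile(q[:,2],[25,50,75]).round(4))
z=np.load(f"pics/{n}.npz")
y=s['ee_rot'][2]; zp=.036; pos=s['position']
X,Y=np.meshgrid(np.arange(80,20,-.2),np.arange(-40,40,.2),indexing='ij')
W=np.stack([pos[0]+(X*np.cos(y)+Y*np.sin(y))/1e3,pos[1]+(X*np.sin(y)-Y*np.cos(y))/1e3,0*X+zp],-1)
C=W@z['R'].T+z['t']; k=np.hypot(C[...,0],C[...,1]); th=np.arctan2(k,C[...,2])
o=cv2.remap(im,(z['cx']+z['fx']*th*C[...,0]/k).astype(np.float32),(z['cy']+z['fy']*th*C[...,1]/k).astype(np.float32),cv2.INTER_LINEAR)
cv2.imwrite(f"pics/{n}o.png",o[:,:,::-1])
# channel: darkest row per column on each side, line fit
g=o.sum(2)/3.
for cols in (range(80,320,4),):
    pts=[]
    for c in cols:
        col=g[:,c-2:c+3].mean(1); r=np.arange(300); w=np.where((X[:,0]>42)&(X[:,0]<62),np.clip(np.median(col[120:180])-25-col,0,None),0)
        if w.sum()>20: pts.append((Y[0,c],(w*X[:,0]).sum()/w.sum(),(w>0).sum()*.2))
    pts=np.array(pts); f=np.polyfit(pts[:,0],pts[:,1],1); print("chan X at Y=0",f[1].round(2),"slope deg",np.degrees(np.arctan(f[0])).round(2),"width",np.median(pts[:,2]).round(2), "resid",np.std(pts[:,1]-np.polyval(f,pts[:,0])).round(2))
E
python3 m.py w4; python3 -c "
import cv2,numpy as np
a=cv2.imread('pics/w4.png');b=cv2.imread('pics/w4o.png')
o=np.zeros((600,800,3),np.uint8);o[:300,:400]=b;c=a[0:300,160:480];o[300:600,:320]=c;cv2.imwrite('pics/v4.png',o)"
```

```text
t 6.9 [0.484  0.0159 0.1679] [-3.1368e+00  5.0000e-04  1.2229e+00] [-0.72  0.05 -1.85] grip 0.2 58.6
3418 (array([503.3,  65. ]), 60.3, 46.0, -19.9) [52.7   1.41] [0.0353 0.0358 0.0363]
3117 (array([503.3,  65. ]), 60.3, 46.0, -19.9) [52.7   1.41] [0.0355 0.0359 0.0364]Traceback (most recent call last):
  File "m.py", line 23, in <module>
    pts=np.array(pts); f=np.polyfit(pts[:,0],pts[:,1],1); print("chan X at Y=0",f[1].round(2),"slope deg",np.degrees(np.arctan(f[0])).round(2),"width",np.median(pts[:,2]).round(2), "resid",np.std(pts[:,1]-np.polyval(f,pts[:,0])).round(2))
                                    ~~~^^^^^
IndexError: too many indices for array: array is 1-dimensional, but 2 were indexed
```

View pics/v4.png

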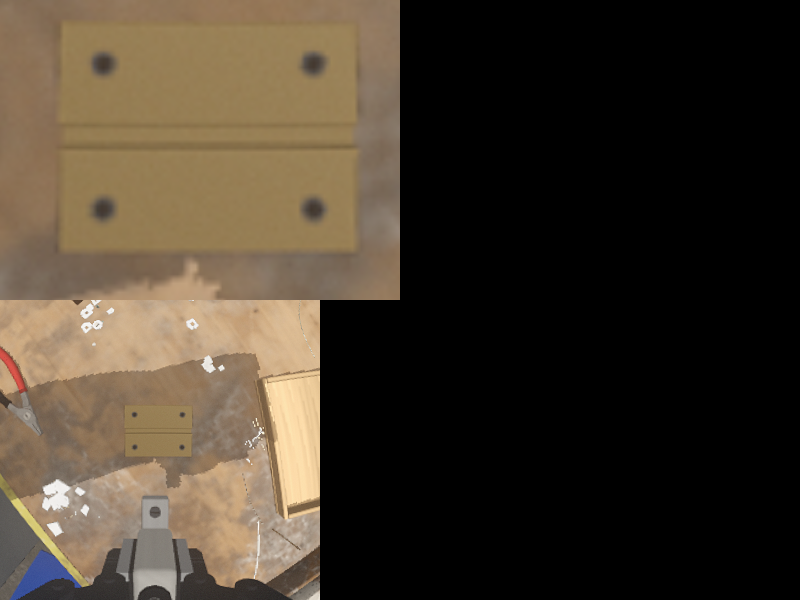

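The channel runs straight across the rectified image at rows 124–149, parallel to the tool's y. State readings jitter by about 1 mm, so I'll compare the gauge and channel purely in the camera frame.

```bash
python3 - <<'E'
from h import *
from scipy.spatial.transform import Rotation as Ro
# camera->tool extrinsics per snapshot
from cell import *
E=[]
for n in ("w2","w3","w4"):
    z=np.load(f"pics/{n}.npz"); Rt=Ro.from_euler('xyz',[np.pi,0,float(z['yaw'])]).as_matrix()
    c=-z['R'].T@z['t']; print(n,"cam in tool",(Rt.T@(c-z['pos'])*1e3).round(2),Ro.from_matrix(z['R']@Rt).as_rotvec(degrees=True).round(2)); E.append((z['R']@Rt,Rt.T@(c-z['pos'])))
Rct=Ro.from_matrix([e[0] for e in E]).mean().as_matrix(); ct=np.mean([e[1] for e in E],0)
# tool-frame cloud using ONE fixed extrinsic
def tc(n):
    z=np.load(f"pics/{n}.npz"); im,P,ok=wcloud(f"pics/{n}.npz"); C=P@z['R'].T+z['t']; return im,(C@Rct+ct)*1e3,ok
im,T,ok=tc("w4")
m=ok&(abs(T[...,0]-52)<45)&(abs(T[...,1])<45)
bench=np.median(T[m&(abs(T[...,0]-52)>30)][:,2]); print("w4 bench depth",bench)
q=T[m&(T[...,2]<bench-30)&(T[...,2]>bench-42)&(T[...,0]>25)]; print("block top h",bench-np.median(q[:,2]),rect(q/1e3),len(q))
im,T,ok=tc("w2")
g=im.astype(int); br=(g[...,2]>120)
st=ok&(abs(T[...,0]-52)<45)&(abs(T[...,1])<25)
b2=np.median(T[ok&(abs(T[...,0]-52)<45)&(abs(T[...,1])>26)&(abs(T[...,1])<40)][:,2]); print("w2 bench",b2)
f=st&br&(T[...,2]>b2-37)&(T[...,2]<b2-30)&(abs(T[...,1])<9)
print("foot X",T[f][:,0].min(),T[f][:,0].max(),"Y",np.percentile(T[f][:,1],[1,99]),"h",b2-np.median(T[f][:,2]))
s=st&(T[...,2]<b2-21)&(T[...,2]>b2-31); print("stand",rect(T[s]/1e3),"h",b2-np.median(T[s][:,2]))
P=[get_state()['position'] for _ in range(3)]; print(np.array(P))
E
```

```text
w2 cam in tool [  71.79   -1.03 -142.68] [ 12.82  12.96 -89.3 ]
w3 cam in tool [  71.77   -1.54 -142.72] [ 12.98  12.79 -89.33]
w4 cam in tool [ 7.1220e+01  9.0000e-02 -1.4265e+02] [ 12.68  13.25 -89.26]
w4 bench depth -77.29767623830332
block top h nan (array([0., 0.]), 0.0, 0.0, 0.0) 0
w2 bench -79.99070412317909
  return _methods._mean(a, axis=axis, dtype=dtype,
  ret = ret.dtype.type(ret / rcount)
Traceback (most recent call last):
ValueError: zero-size array to reduction operation minimum which has no identity
```

```bash
cat > rel.py <<'E'
from h import *
from scipy.spatial.transform import Rotation as Ro
E=[]
for n in ("w2","w3","w4"):
    z=np.load(f"pics/{n}.npz"); Rt=Ro.from_euler('xyz',[np.pi,0,float(z['yaw'])]).as_matrix()
    c=-z['R'].T@z['t']; E.append((z['R']@Rt,Rt.T@(c-z['pos'])))
Rct=Ro.from_matrix([e[0] for e in E]).mean().as_matrix(); ct=np.mean([e[1] for e in E],0)
def tc(n):
    z=np.load(f"pics/{n}.npz"); im,P,ok=wcloud(f"pics/{n}.npz"); C=P@z['R'].T+z['t']; T=(C@Rct+ct)*1e3
    ok=ok&(T[...,2]>60); return im,T,ok
E
python3 - <<'E'
from rel import *
from cell import *
im,T,ok=tc("w4")
m=ok&(abs(T[...,0]-62)<37)&(abs(T[...,1])<45)
bench=np.median(T[m&(T[...,0]>80)][:,2]); print("w4 bench depth",bench)
k=m&(T[...,2]<bench-30)&(T[...,2]>bench-42); q=T[k]; print("block top h",bench-np.median(q[:,2]),rect(q/1e3),len(q))
g=im.astype(int); dots=k&(g.sum(2)<190)
n,l,s,_=cv2.connectedComponentsWithStats(dots.astype(np.uint8)); print("dots",[(T[l==i][:,:2].mean(0).round(2),s[i,4]) for i in range(1,n) if s[i,4]>4])
ch=T[k&(T[...,2]>bench-34.5)&(abs(T[...,0]-52.5)<5)]; print("low pts (channel)",len(ch),ch[:,0].min() if len(ch) else 0,ch[:,0].max() if len(ch) else 0)
im,T,ok=tc("w2"); g=im.astype(int); br=g[...,2]>110
st=ok&(abs(T[...,0]-52)<48)&(abs(T[...,1])<45)
b2=np.median(T[st&(abs(T[...,1])>27)][:,2]); print("w2 bench",b2)
f=st&br&(T[...,2]>b2-37)&(T[...,2]<b2-30)&(abs(T[...,1])<9)
print("foot X",T[f][:,0].min(),T[f][:,0].max(),"Y",np.percentile(T[f][:,1],[1,99]),"h",b2-np.median(T[f][:,2]))
s=st&(T[...,2]<b2-21); print("stand",rect(T[s&(T[...,2]>b2-31)]/1e3),"h",b2-np.median(T[s][:,2]))
E
```

```text
w4 bench depth 167.86995185467075
block top h 35.85790169243711 (array([53.4,  1.8]), 60.3, 46.0, 90.0) 3381
dots [(array([ 68.12, -18.83]), np.int32(7)), (array([ 38.83, -19.22]), np.int32(6)), (array([38.88, 23.21]), np.int32(6))]
low pts (channel) 292 47.50201613868306 56.641888141288774
w2 bench 170.50859013523913
foot X 24.97811072179399 79.70194494995533 Y [-7.06068934  6.43328623] h 34.16518563984664
stand (array([52.6,  0.3]), 85.0, 47.0, -0.1) h 26.807424028912664
```

Emit:
jog_arm(
  moves=[
    [[0,0,0],0],
    [[0,0,0],0],
    [[0,0,0],0],
    [[0,0,0],0],
  ],
)

```text
time_s: 7.35
position: [0.4859, 0.017, 0.1703]
ee_rot: [3.142, -0.0, 1.226]
ft_force: [0.1, 0.1, -2.1]
grip_width: 0.202
grasp_force: 58.6
```

```bash
python3 - <<'E'
from h import *
for i in range(3): 
    s=snap("w5%d"%i); im,P,ok=wcloud("pics/w5%d.npz"%i)
    m0=np.hypot(P[...,0]-.5035,P[...,1]-.065)<.05
    q=P[ok&m0&(P[...,2]>.03)&(P[...,2]<.042)]; c=rect(q); print(c,toolxy(c[0],s))
    a=P[140:300]; k=ok[140:300]&(a[...,2]>.10)&(a[...,2]<.155)&(np.hypot(a[...,0]-s['position'][0],a[...,1]-s['position'][1])<.045)
    p=a[k]; y=s['ee_rot'][2]; D=(p-s['position'])*1e3; X=D[:,:2]@[np.cos(y),np.sin(y)]; Y=D[:,:2]@[np.sin(y),-np.cos(y)]; k=abs(Y)<10
    k&=(D[:,2]>-20); print("foot?",k.sum(),X[k].max().round(2),np.percentile(X[k],99).round(2),np.percentile(Y[k&(X>18)],[2,98]).round(2),np.median(D[k&(X>18)][:,2]).round(2))
E
```

```text
t 7.35 [0.4859 0.017  0.1703] [ 3.1415e+00 -1.0000e-04  1.2255e+00] [ 0.09  0.07 -2.06] grip 0.202 58.6
(array([503.6,  64.9]), 60.8, 45.6, -19.7) [51.1   0.45]
foot? 16 25.96 25.95 [-7.21  5.85] -15.92
t 7.4 [0.4859 0.0168 0.1704] [ 3.1414e+00 -1.0000e-04  1.2253e+00] [-0.72 -0.59 -2.2 ] grip 0.204 58.6
(array([503.7,  64.8]), 60.7, 45.6, -19.9) [51.15  0.49]
foot? 11 25.91 25.91 [-7.25  5.9 ] -15.66
t 7.45 [0.4859 0.0167 0.1704] [ 3.1414e+00 -1.0000e-04  1.2250e+00] [ 0.35  0.01 -1.33] grip 0.208 58.6
(array([503.5,  64.7]), 60.1, 45.7, -19.8) [51.11  0.26]
foot? 11 25.93 25.93 [-6.27  5.76] -15.94
```

Emit:
jog_arm(
  moves=[
    [[25,0,0],0],
    [[51,0,0],0],
    [[51,0.4,25],0],
    [[51,0.4,50],0],
    [[51,0.4,75],0],
    [[51,0.4,90],0],
    [[51,0.4,94],0],
    [[51,0.4,94],0],
    [[51,0.4,94],0],
    [[51,0.4,94],0],
  ],
)

```text
time_s: 8.5
position: [0.5048, 0.0641, 0.0776]
ee_rot: [3.139, -0.001, 1.224]
ft_force: [-1.0, 0.7, -2.9]
grip_width: 0.203
grasp_force: 58.7
```

Emit:
jog_arm(
  moves=[
    [[0,0,0],0],
    [[0,0,0],0],
    [[0,0,0],0],
    [[0,0,0],0],
  ],
)

```text
time_s: 8.9
position: [0.5036, 0.0641, 0.0765]
ee_rot: [3.141, -0.0, 1.224]
ft_force: [-0.2, -0.5, -2.4]
grip_width: 0.2
grasp_force: 58.7
```

```bash
python3 - <<'E'
from h import *
s=snap("w6"); im,P,ok=wcloud("pics/w6.npz"); y=s['ee_rot'][2]
cv2.imwrite("pics/w6c.png",cv2.resize(cv2.imread("pics/w6.png")[140:300,210:410],None,fx=4,fy=4)[:600])
D=(P-s['position'])*1e3; X=D[...,:2]@[np.cos(y),np.sin(y)]; Y=D[...,:2]@[np.sin(y),-np.cos(y)]; Z=D[...,2]
np.savez("pics/w6t.npz",X=X,Y=Y,Z=Z)
k=ok&(abs(Y)<9)&(X>5)&(X<35)&(Z>-14)&(Z<-5)
print("foot top n",k.sum(),X[k].max().round(2),np.percentile(Y[k],[1,50,99]).round(2),np.median(Z[k]).round(2))
q=ok&(abs(X)<30)&(abs(Y)<40)&(abs(P[...,2]-.036)<.004); print("block pts",q.sum(),rect(np.stack([X[q],Y[q]],1)/1e3),np.median(P[q][:,2]))
E
```

```text
t 8.9 [0.5036 0.0641 0.0765] [ 3.1414e+00 -1.0000e-04  1.2241e+00] [-0.23 -0.49 -2.38] grip 0.2 58.7
foot top n 861 26.54 [-7.28 -0.44  5.96] -10.0
block pts 3630 (array([ 2.8, -0.2]), 60.3, 43.3, -89.2) 0.03588512333427546
```

View pics/w6c.png

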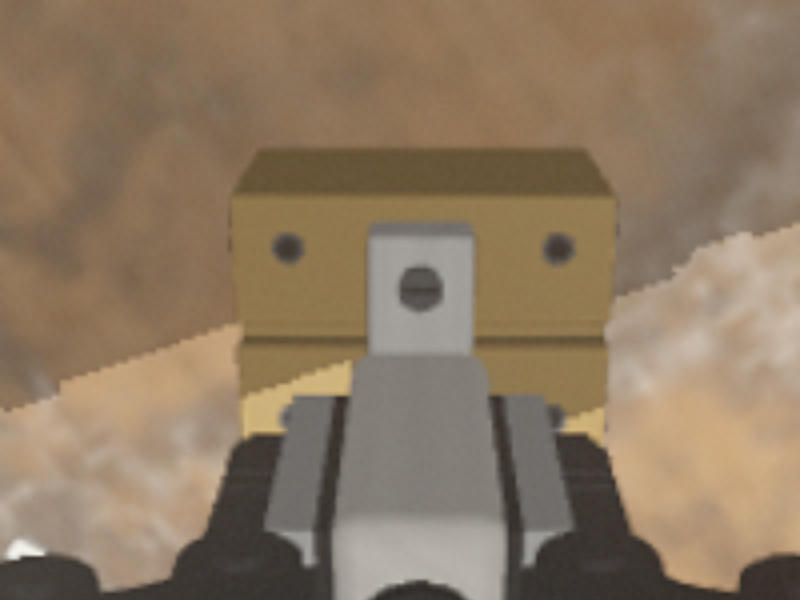

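```bash
python3 - <<'E'
from h import *
z=np.load("pics/w6.npz"); im=z['im']; pos=z['pos']; y=float(z['yaw'])
def prof(Ys,zp,r):
    out=[]
    for x in r:
        W=np.array([[pos[0]+(x*np.cos(y)+k*np.sin(y))/1e3,pos[1]+(x*np.sin(y)-k*np.cos(y))/1e3,zp] for k in Ys]); C=W@z['R'].T+z['t']
        n=np.hypot(C[:,0],C[:,1]); th=np.arctan2(n,C[:,2])
        out.append(cv2.remap(im,(z['cx']+z['fx']*th*C[:,0]/n).astype(np.float32)[None],(z['cy']+z['fy']*th*C[:,1]/n).astype(np.float32)[None],cv2.INTER_LINEAR).mean().round(0))
    return out
r=np.arange(-6,7,.5); print("R",[(a,int(b)) for a,b in zip(r,prof(np.arange(12,26,.5),.0359,r))]); print("L",[int(b) for b in prof(np.arange(-26,-12,.5),.0359,r)])
r=np.arange(20,27,.5); print("far edge",[(a,int(b)) for a,b in zip(r,prof(np.r_[np.arange(-26,-12,.5),np.arange(12,26,.5)],.0359,r))])
r=np.arange(24,33,.5); print("foot end",[(a,int(b)) for a,b in zip(r,prof(np.arange(-5,5,.5),.0669,r))])
E
```

```text
R [(np.float64(-6.0), 116), (np.float64(-5.5), 116), (np.float64(-5.0), 116), (np.float64(-4.5), 116), (np.float64(-4.0), 116), (np.float64(-3.5), 116), (np.float64(-3.0), 116), (np.float64(-2.5), 117), (np.float64(-2.0), 112), (np.float64(-1.5), 103), (np.float64(-1.0), 93), (np.float64(-0.5), 83), (np.float64(0.0), 82), (np.float64(0.5), 93), (np.float64(1.0), 115), (np.float64(1.5), 116), (np.float64(2.0), 114), (np.float64(2.5), 112), (np.float64(3.0), 112), (np.float64(3.5), 116), (np.float64(4.0), 116), (np.float64(4.5), 115), (np.float64(5.0), 116), (np.float64(5.5), 116), (np.float64(6.0), 116), (np.float64(6.5), 116)]
L [139, 134, 128, 122, 117, 114, 114, 115, 111, 104, 94, 83, 82, 93, 113, 114, 112, 110, 110, 113, 114, 113, 113, 113, 113, 113]
far edge [(np.float64(20.0), 115), (np.float64(20.5), 115), (np.float64(21.0), 116), (np.float64(21.5), 116), (np.float64(22.0), 116), (np.float64(22.5), 117), (np.float64(23.0), 110), (np.float64(23.5), 99), (np.float64(24.0), 88), (np.float64(24.5), 81), (np.float64(25.0), 81), (np.float64(25.5), 82), (np.float64(26.0), 82), (np.float64(26.5), 81)]
foot end [(np.float64(24.0), 158), (np.float64(24.5), 158), (np.float64(25.0), 159), (np.float64(25.5), 156), (np.float64(26.0), 143), (np.float64(26.5), 120), (np.float64(27.0), 112), (np.float64(27.5), 110), (np.float64(28.0), 112), (np.float64(28.5), 114), (np.float64(29.0), 115), (np.float64(29.5), 115), (np.float64(30.0), 116), (np.float64(30.5), 116), (np.float64(31.0), 113), (np.float64(31.5), 101), (np.float64(32.0), 87), (np.float64(32.5), 81)]
```

```bash
python3 - <<'E'
from h import *
z=np.load("pics/w6.npz"); im=z['im'].astype(np.float32); pos=z['pos']; y=float(z['yaw'])
def prof(Ys,zp,r):
    out=[]
    for x in r:
        W=np.array([[pos[0]+(x*np.cos(y)+k*np.sin(y))/1e3,pos[1]+(x*np.sin(y)-k*np.cos(y))/1e3,zp] for k in Ys]); C=W@z['R'].T+z['t']
        n=np.hypot(C[:,0],C[:,1]); th=np.arctan2(n,C[:,2])
        p=cv2.remap(im,(z['cx']+z['fx']*th*C[:,0]/n).astype(np.float32)[None],(z['cy']+z['fy']*th*C[:,1]/n).astype(np.float32)[None],cv2.INTER_LINEAR)[0].mean(0)
        out.append((float(x),int(p.mean()),int(p[0]-p[2])))
    return out
print(prof(np.arange(-5,4,.5),.0669,np.arange(25,33,.4)))
E
```

```text
[(25.0, 158, 8), (25.4, 156, 8), (25.799999999999997, 148, 8), (26.199999999999996, 134, 9), (26.599999999999994, 116, 9), (26.999999999999993, 112, 9), (27.39999999999999, 110, 8), (27.79999999999999, 110, 16), (28.19999999999999, 113, 39), (28.599999999999987, 114, 55), (28.999999999999986, 115, 63), (29.399999999999984, 115, 66), (29.799999999999983, 115, 65), (30.19999999999998, 115, 65), (30.59999999999998, 116, 65), (30.99999999999998, 112, 64), (31.399999999999977, 104, 59), (31.799999999999976, 91, 54), (32.199999999999974, 83, 48), (32.59999999999997, 81, 46)]
```

Emit:
jog_arm(
  moves=[
    [[1,0.4,2],0],
    [[2.2,0.4,5],0],
    [[2.2,0.4,5],0],
    [[2.2,0.4,5],0],
    [[2.2,0.4,5],0],
    [[2.2,0.4,5],0],
  ],
)

```text
time_s: 9.55
position: [0.5047, 0.0661, 0.0714]
ee_rot: [3.142, -0.0, 1.224]
ft_force: [-0.5, -0.1, -0.9]
grip_width: 0.202
grasp_force: 58.7
```

```bash
cat > chk.py <<'E'
import sys
from h import *
n=sys.argv[1]; s=snap(n)
z=np.load(f"pics/{n}.npz"); im=z['im'].astype(np.float32); pos=z['pos']; y=float(z['yaw'])
def prof(Ys,zp,r):
    out=[]
    for x in r:
        W=np.array([[pos[0]+(x*np.cos(y)+k*np.sin(y))/1e3,pos[1]+(x*np.sin(y)-k*np.cos(y))/1e3,zp] for k in Ys]); C=W@z['R'].T+z['t']
        q=np.hypot(C[:,0],C[:,1]); th=np.arctan2(q,C[:,2])
        out.append(cv2.remap(im,(z['cx']+z['fx']*th*C[:,0]/q).astype(np.float32)[None],(z['cy']+z['fy']*th*C[:,1]/q).astype(np.float32)[None],cv2.INTER_LINEAR)[0].mean())
    return np.array(out)
def edge(p,r,hi,lo):  # last crossing of the mid level, going up in r
    m=(hi+lo)/2; i=np.nonzero((p[:-1]-m)*(p[1:]-m)<0)[0][-1]; return (r[i]+(p[i]-m)/(p[i]-p[i+1])*.2).round(2)
r=np.arange(23,28.,.2); p=prof(np.arange(-5,4,.5),pos[2]-.0096,r); print("foot end",edge(p,r,p[:3].mean(),p[-1]) , p[::5].round())
for Ys in (np.arange(-26,-13,.5),np.arange(13,26,.5)):
    r=np.arange(18,28,.2); p=prof(Ys,.0359,r); e=edge(p,r,p[:10].mean(),p[-5:].mean())
    r=np.arange(-7,7,.4); p=prof(Ys,.0359,r); print("block far edge-23:",e-23); print(dict(zip(r.round(1).tolist(),p.astype(int).tolist())))
E
python3 chk.py w7
```

```text
t 9.55 [0.5047 0.0661 0.0714] [ 3.1415 -0.      1.2241] [-0.5  -0.09 -0.89] grip 0.202 58.7
foot end 26.16 [158. 158. 159. 142. 112.]
block far edge-23: -1.5199999999999996
{-7.0: 140, -6.6: 140, -6.2: 136, -5.8: 130, -5.4: 125, -5.0: 121, -4.6: 119, -4.2: 113, -3.8: 105, -3.4: 97, -3.0: 89, -2.6: 82, -2.2: 82, -1.8: 85, -1.4: 97, -1.0: 107, -0.6: 111, -0.2: 111, 0.2: 110, 0.6: 110, 1.0: 110, 1.4: 112, 1.8: 113, 2.2: 112, 2.6: 112, 3.0: 112, 3.4: 112, 3.8: 112, 4.2: 112, 4.6: 113, 5.0: 113, 5.4: 113, 5.8: 113, 6.2: 113, 6.6: 112}
block far edge-23: -1.620000000000001
{-7.0: 115, -6.6: 115, -6.2: 115, -5.8: 115, -5.4: 115, -5.0: 116, -4.6: 117, -4.2: 111, -3.8: 102, -3.4: 94, -3.0: 87, -2.6: 83, -2.2: 83, -1.8: 87, -1.4: 103, -1.0: 116, -0.6: 116, -0.2: 113, 0.2: 109, 0.6: 109, 1.0: 111, 1.4: 115, 1.8: 116, 2.2: 115, 2.6: 115, 3.0: 115, 3.4: 115, 3.8: 115, 4.2: 115, 4.6: 115, 5.0: 115, 5.4: 115, 5.8: 115, 6.2: 115, 6.6: 115}
```

Emit:
jog_arm(
  moves=[
    [[0.1,0,1],0],
    [[0.1,0,2],0],
    [[0.1,0,3],0],
    [[0.1,0,3.6],0],
    [[0.1,0,4.2],0],
    [[0.1,0,4.8],0],
    [[0.1,0,4.8],0],
    [[0.1,0,4.8],0],
  ],
)

```text
time_s: 10.4
position: [0.5047, 0.0662, 0.0665]
ee_rot: [-3.142, -0.0, 1.224]
ft_force: [-0.0, 0.1, -0.9]
grip_width: 0.202
grasp_force: 58.7
```

```bash
python3 - <<'E'
from cell import *
import numpy as np
F=[]
for i in range(6):
    s=get_state(); F.append(s['ft_force']); get_image("side")
print(np.array(F).round(2), s['position'],s['ee_rot'])
E
python3 chk.py w8
```

```text
[[-0.01  0.09 -0.85]
 [ 0.45 -0.44 -2.4 ]
 [ 0.18 -0.48 -1.94]
 [-0.03  0.27 -1.72]
 [-0.17  0.72 -2.27]
 [-0.12 -0.49 -2.84]] [0.50475316 0.06618339 0.06654485] [ 3.14156761e+00 -3.87189659e-05  1.22415753e+00]
t 10.7 [0.5048 0.0662 0.0666] [ 3.1415 -0.      1.2241] [ 0.37  0.29 -2.63] grip 0.208 58.7
foot end 26.2 [158. 159. 160. 142. 113.]
block far edge-23: -1.6999999999999993
{-7.0: 108, -6.6: 108, -6.2: 108, -5.8: 108, -5.4: 113, -5.0: 117, -4.6: 117, -4.2: 113, -3.8: 106, -3.4: 89, -3.0: 79, -2.6: 80, -2.2: 83, -1.8: 87, -1.4: 97, -1.0: 106, -0.6: 113, -0.2: 114, 0.2: 113, 0.6: 110, 1.0: 109, 1.4: 112, 1.8: 113, 2.2: 113, 2.6: 113, 3.0: 113, 3.4: 113, 3.8: 113, 4.2: 113, 4.6: 113, 5.0: 113, 5.4: 113, 5.8: 113, 6.2: 113, 6.6: 113}
block far edge-23: -1.75
{-7.0: 113, -6.6: 113, -6.2: 113, -5.8: 113, -5.4: 115, -5.0: 116, -4.6: 115, -4.2: 111, -3.8: 106, -3.4: 90, -3.0: 78, -2.6: 80, -2.2: 86, -1.8: 94, -1.4: 102, -1.0: 109, -0.6: 114, -0.2: 115, 0.2: 115, 0.6: 111, 1.0: 111, 1.4: 114, 1.8: 115, 2.2: 115, 2.6: 115, 3.0: 115, 3.4: 115, 3.8: 115, 4.2: 115, 4.6: 115, 5.0: 115, 5.4: 115, 5.8: 115, 6.2: 115, 6.6: 116}
```

Emit:
jog_arm(
  moves=[
    [[0,0,0.6],0],
    [[0,0,1.2],0],
    [[0,0,1.2],0],
  ],
)

```text
time_s: 11.05
position: [0.5046, 0.0661, 0.0652]
ee_rot: [-3.141, 0.0, 1.224]
ft_force: [-0.1, 0.6, -2.8]
grip_width: 0.203
grasp_force: 58.7
```

```bash
cat > f.py <<'E'
from cell import *
import numpy as np
F=[];P=[]
for i in range(6):
    get_image("side"); s=get_state(); F.append(np.r_[s['ft_force'],s['ft_torque']]); P.append(s['position'])
print("F",np.mean(F,0).round(2),"pos",(np.mean(P,0)*1e3).round(2),"t",s['time_s'],s['ee_rot'].round(4))
E
python3 f.py
```

```text
F [ 0.06 -0.03 -1.98  0.01 -0.02 -0.01] pos [504.7   66.17  65.29] t 11.35 [-3.1416  0.      1.2242]
```

Emit:
jog_arm(
  moves=[
    [[0,0,1],0],
    [[0,0,2],0],
    [[0,0,2.5],0],
    [[0,0,2.5],0],
  ],
)

```text
time_s: 11.75
position: [0.5046, 0.0662, 0.0627]
ee_rot: [-3.141, 0.0, 1.224]
ft_force: [0.7, -0.8, -1.8]
grip_width: 0.207
grasp_force: 58.7
```

```bash
python3 f.py
```

```text
F [ 0.44 -0.03 -2.36 -0.    0.01 -0.02] pos [504.73  66.17  62.81] t 12.05 [-3.1416 -0.      1.2241]
```

Emit:
jog_arm(
  moves=[
    [[0,0,1],0],
    [[0,0,2],0],
    [[0,0,3],0],
    [[0,0,4],0],
    [[0,0,5],0],
    [[0,0,6],0],
    [[0,0,7],0],
    [[0,0,7],0],
    [[0,0,7],0],
  ],
)

```text
time_s: 12.95
position: [0.5048, 0.0662, 0.0558]
ee_rot: [3.141, -0.0, 1.224]
ft_force: [-0.4, 0.0, 1.2]
grip_width: 0.203
grasp_force: 58.9
```

```bash
python3 f.py
```

```text
F [-0.07  0.14  1.3   0.01  0.04 -0.01] pos [504.83  66.18  55.85] t 13.25 [ 3.1414e+00 -1.0000e-04  1.2242e+00]
```

Emit:
jog_arm(
  moves=[
    [[0,0,0.5],0],
    [[0,0,1],0],
    [[0,0,1.5],0],
    [[0,0,2],0],
    [[0,0,2],0],
  ],
)

```text
time_s: 13.75
position: [0.5048, 0.0662, 0.0541]
ee_rot: [3.141, -0.0, 1.224]
ft_force: [-1.4, 0.2, 4.2]
grip_width: 0.201
grasp_force: 59.5
```

```bash
python3 f.py
```

```text
F [-1.22  0.2   5.38 -0.01  0.31 -0.  ] pos [504.86  66.17  54.1 ] t 14.05 [ 3.1414 -0.      1.2241]
```

Emit:
jog_arm(
  moves=[
    [[0,0,0.2],0],
    [[0,0,0.3],0],
    [[0,0,0.3],0],
  ],
)

```text
time_s: 14.35
position: [0.5049, 0.0662, 0.0541]
ee_rot: [3.141, -0.0, 1.224]
ft_force: [-1.8, -0.3, 6.9]
grip_width: 0.201
grasp_force: 59.9
```

```bash
python3 f.py
```

```text
F [-1.8  -0.07  7.63 -0.03  0.5  -0.  ] pos [504.87  66.17  54.09] t 14.65 [ 3.1413e+00 -1.0000e-04  1.2242e+00]
```

Emit:
jog_arm(
  moves=[
    [[0,0,0.2],0],
    [[0,0,0.4],0],
    [[0,0,0.6],0],
    [[0,0,0.6],0],
    [[0,0,0.6],0],
  ],
)

```text
time_s: 15.15
position: [0.5049, 0.0662, 0.0541]
ee_rot: [3.141, -0.0, 1.224]
ft_force: [-3.2, -0.6, 10.6]
grip_width: 0.202
grasp_force: 60.5
```

```bash
python3 f.py; python3 - <<'E'
from h import *
snap("w9")
im=cv2.imread("pics/w9.png"); from cell import *
a,_=get_image("scene"); c=get_calibration("scene"); C=c['R']@np.array([.5049,.0662,.1])+c['t']; u=int(c['fx']*C[0]/C[2]+c['cx']);v=int(c['fy']*C[1]/C[2]+c['cy'])
b,_=get_image("side"); c=get_calibration("side"); C=c['R']@np.array([.5049,.0662,.06])+c['t']; u2=int(c['fx']*C[0]/C[2]+c['cx']);v2=int(c['fy']*C[1]/C[2]+c['cy'])
o=np.zeros((600,800,3),np.uint8)
o[:,:400]=cv2.resize(im[140:290,265:365],(400,600)); o[:300,400:]=cv2.resize(a[v-37:v+38,u-50:u+50,::-1],(400,300)); o[300:,400:]=cv2.resize(b[v2-37:v2+38,u2-50:u2+50,::-1],(400,300))
cv2.imwrite("pics/v9.png",o)
E
```

```text
F [-3.36 -0.25 11.54 -0.02  0.84 -0.  ] pos [504.92  66.18  54.07] t 15.45 [ 3.1412e+00 -1.0000e-04  1.2242e+00]
t 15.45 [0.5049 0.0662 0.0541] [ 3.1412e+00 -1.0000e-04  1.2242e+00] [-3.41 -0.7  11.62] grip 0.208 60.5
```

View pics/v9.png

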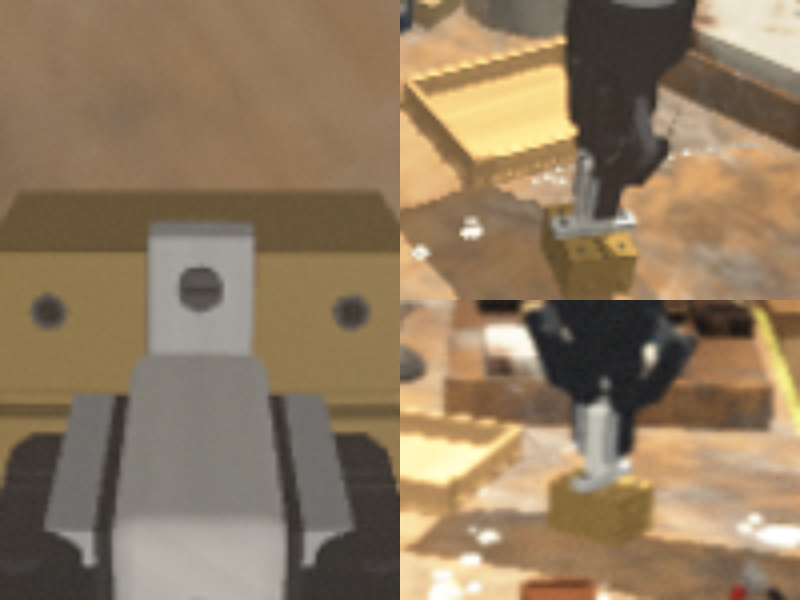

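The foot sits flat across the channel under about 13 N. I'll lift in steps, using where the probe leaves the bottom to gauge the depth.

Emit:
jog_arm(
  moves=[
    [[0,0,-1.2],0],
    [[0,0,-3],0],
    [[0,0,-4.5],0],
    [[0,0,-6.2],0],
    [[0,0,-6.2],0],
    [[0,0,-6.2],0],
  ],
)

```text
time_s: 16.2
position: [0.5048, 0.0662, 0.059]
ee_rot: [3.142, -0.0, 1.224]
ft_force: [1.0, -0.1, 0.6]
grip_width: 0.205
grasp_force: 58.9
```

```bash
python3 f.py
```

```text
F [ 0.1   0.23  0.73  0.   -0.09  0.  ] pos [504.73  66.17  59.03] t 16.5 [-3.1416 -0.      1.2241]
```

Emit:
jog_arm(
  moves=[
    [[0,0,-0.5],0],
    [[0,0,-1],0],
    [[0,0,-1],0],
  ],
)

```text
time_s: 16.8
position: [0.5047, 0.0662, 0.0602]
ee_rot: [3.142, 0.0, 1.224]
ft_force: [-0.2, -0.6, -0.1]
grip_width: 0.201
grasp_force: 58.9
```

```bash
python3 f.py
```

```text
F [ 0.24  0.25 -0.05 -0.   -0.1   0.02] pos [504.73  66.18  60.13] t 17.1 [-3.1416  0.      1.2242]
```

Emit:
jog_arm(
  moves=[
    [[0,0,-0.5],0],
    [[0,0,-0.7],0],
    [[0,0,-0.7],0],
  ],
)

```text
time_s: 17.4
position: [0.5047, 0.0662, 0.0608]
ee_rot: [3.142, 0.0, 1.224]
ft_force: [0.2, 0.2, 0.2]
grip_width: 0.201
grasp_force: 58.9
```

```bash
python3 f.py
```

```text
F [ 0.11  0.09  0.54 -0.   -0.13 -0.  ] pos [504.71  66.18  60.81] t 17.7 [-3.1416 -0.      1.2241]
```

Emit:
jog_arm(
  moves=[
    [[0,0,-0.3],0],
    [[0,0,-0.5],0],
    [[0,0,-0.5],0],
  ],
)

```text
time_s: 18.0
position: [0.5047, 0.0662, 0.0613]
ee_rot: [-3.142, -0.0, 1.224]
ft_force: [0.2, 0.5, 0.3]
grip_width: 0.204
grasp_force: 58.9
```

```bash
python3 f.py
```

```text
F [ 0.53  0.23  0.13  0.01 -0.11 -0.01] pos [504.71  66.17  61.31] t 18.3 [ 3.1416 -0.      1.2241]
```

Emit:
jog_arm(
  moves=[
    [[0,0,-0.3],0],
    [[0,0,-0.5],0],
    [[0,0,-0.5],0],
  ],
)

```text
time_s: 18.6
position: [0.5047, 0.0662, 0.0618]
ee_rot: [-3.142, 0.0, 1.224]
ft_force: [0.9, -0.2, -0.2]
grip_width: 0.203
grasp_force: 58.9
```

```bash
python3 f.py
```

```text
F [ 0.52 -0.36  0.26  0.01 -0.1  -0.01] pos [504.71  66.17  61.81] t 18.9 [3.1416 0.     1.2241]
```

Emit:
jog_arm(
  moves=[
    [[0,0,-0.3],0],
    [[0,0,-0.5],0],
    [[0,0,-0.5],0],
  ],
)

```text
time_s: 19.2
position: [0.5047, 0.0662, 0.0623]
ee_rot: [-3.142, 0.0, 1.224]
ft_force: [1.0, 0.3, -0.3]
grip_width: 0.207
grasp_force: 58.9
```

```bash
python3 f.py
```

```text
F [ 0.39 -0.42 -0.34  0.   -0.09 -0.01] pos [504.7   66.17  62.3 ] t 19.5 [-3.1415  0.      1.2241]
```

Emit:
jog_arm(
  moves=[
    [[0,0,-0.3],0],
    [[0,0,-0.5],0],
    [[0,0,-0.5],0],
  ],
)

```text
time_s: 19.8
position: [0.5043, 0.0662, 0.0625]
ee_rot: [-3.141, 0.0, 1.224]
ft_force: [0.3, -0.3, -1.4]
grip_width: 0.209
grasp_force: 58.7
```

```bash
python3 f.py
```

```text
F [-0.36  0.07 -1.59 -0.01  0.   -0.  ] pos [504.36  66.19  62.61] t 20.1 [-3.1410e+00  2.0000e-04  1.2241e+00]
```

Emit:
jog_arm(
  moves=[
    [[0,0,-0.4],0],
    [[0,0,-0.8],0],
    [[0,0,-0.8],0],
  ],
)

```text
time_s: 20.4
position: [0.5048, 0.0662, 0.0637]
ee_rot: [3.142, -0.0, 1.224]
ft_force: [0.1, -1.0, -1.5]
grip_width: 0.205
grasp_force: 58.7
```

```bash
python3 f.py
```

```text
F [ 0.4  -0.06 -1.74 -0.    0.02 -0.02] pos [504.73  66.18  63.63] t 20.7 [3.1416 0.     1.2242]
```

Emit:
jog_arm(
  moves=[
    [[0,0,-0.4],0],
    [[0,0,-1],0],
    [[0,0,-1],0],
  ],
)

```text
time_s: 21.0
position: [0.5048, 0.0662, 0.0647]
ee_rot: [3.141, -0.0, 1.224]
ft_force: [0.3, -0.6, -1.8]
grip_width: 0.205
grasp_force: 58.7
```

```bash
python3 f.py
```

```text
F [-0.14 -0.22 -2.1  -0.01 -0.   -0.02] pos [504.75  66.17  64.64] t 21.3 [-3.1415  0.      1.2242]
```

The probe left the bottom about 8.5 mm above foot contact, so the channel is about 5.5 mm deep. That is under 7 mm, so the block goes in the tray. First the gauge goes back on its stand.

Emit:
jog_arm(
  moves=[
    [[0,0,-15],0],
    [[0,0,-45],0],
    [[0,0,-85],0],
    [[0,0,-105],0],
    [[36,-19,-105],-8],
    [[72,-38,-105],-16],
    [[108,-57,-105],-24],
    [[144,-76,-105],-32],
    [[170,-90,-105],-40],
    [[178.2,-94.4,-105],-42.2],
  ],
)

```text
time_s: 22.3
position: [0.4758, 0.2684, 0.1696]
ee_rot: [3.141, -0.001, 1.967]
ft_force: [-0.8, -1.0, -1.6]
grip_width: 0.197
grasp_force: 58.7
```

Emit:
jog_arm(
  moves=[
    [[0,0,0],0],
    [[0,0,0],0],
    [[0,0,0],0],
    [[0,0,0],0],
    [[0,0,0],0],
    [[0,0,0],0],
  ],
)

```text
time_s: 22.9
position: [0.4767, 0.2653, 0.1697]
ee_rot: [3.142, 0.0, 1.959]
ft_force: [0.0, -0.8, -1.7]
grip_width: 0.199
grasp_force: 58.7
```

```bash
python3 f.py
```

```text
F [ 0.27  0.03 -1.96 -0.    0.01  0.  ] pos [476.55 265.67 169.64] t 23.2 [ 3.1416 -0.      1.9606]
```

Emit:
jog_arm(
  moves=[
    [[0,0,35],0],
    [[0,0,70],0],
    [[0,0,100],0],
    [[0,0,116],0],
    [[0,0,122],0],
    [[0,0,124],0],
    [[0,0,124],0],
    [[0,0,124],0],
  ],
)

```text
time_s: 24.0
position: [0.4777, 0.2664, 0.047]
ee_rot: [3.139, 0.0, 1.961]
ft_force: [0.7, 0.3, -1.4]
grip_width: 0.204
grasp_force: 58.6
```

```bash
python3 f.py
```

```text
F [-0.08  0.06 -1.96  0.01  0.    0.02] pos [477.24 266.18  46.56] t 24.3 [ 3.1407 -0.      1.9606]
```

Emit:
jog_arm(
  moves=[
    [[0,0,0.4],0],
    [[0,0,0.8],0],
    [[0,0,1.2],0],
    [[0,0,1.2],0],
  ],
)

```text
time_s: 24.7
position: [0.4764, 0.2658, 0.0443]
ee_rot: [-3.141, 0.0, 1.961]
ft_force: [-0.3, 1.2, -2.7]
grip_width: 0.205
grasp_force: 58.6
```

```bash
python3 f.py
```

```text
F [ 0.09  0.26 -2.28  0.02 -0.01  0.01] pos [476.46 265.83  44.36] t 25.0 [3.1416 0.     1.9607]
```

Emit:
jog_arm(
  moves=[
    [[0,0,0.3],0],
    [[0,0,0.6],0],
    [[0,0,0.6],0],
  ],
)

```text
time_s: 25.3
position: [0.4765, 0.2659, 0.0442]
ee_rot: [3.141, 0.0, 1.961]
ft_force: [-1.0, -0.3, 2.0]
grip_width: 0.203
grasp_force: 59.2
```

```bash
python3 f.py
```

```text
F [-1.94 -0.78  4.03 -0.2   0.42 -0.01] pos [476.57 265.88  44.23] t 25.6 [3.1414 0.     1.9606]
```

Emit:
jog_arm(
  moves=[
    [[0,0,-0.3],0],
    [[0,0,-0.3],0],
    [[0,0,-0.3],0],
    [[0,0,-0.3],0],
    [[0,0,-0.3],0],
    [[0,0,-0.3],0],
  ],
  jaw=0.6,
)

```text
time_s: 26.2
position: [0.4765, 0.2658, 0.044]
ee_rot: [-3.142, -0.0, 1.961]
ft_force: [0.7, 0.1, -0.4]
grip_width: 0.602
grasp_force: 0.0
```

Emit:
jog_arm(
  moves=[
    [[0,0,-15],0],
    [[0,0,-45],0],
    [[0,0,-90],0],
    [[-25,0,-115],0],
    [[-50,0,-126],0],
    [[-52,0,-126],0],
    [[-52,0,-126],0],
    [[-52,0,-126],0],
    [[-52,0,-126],0],
  ],
  jaw=1,
)

```text
time_s: 27.1
position: [0.495, 0.2182, 0.1689]
ee_rot: [-3.139, -0.001, 1.962]
ft_force: [0.1, 0.3, -0.4]
grip_width: 0.999
grasp_force: 0.0
```

```bash
python3 - <<'E'
from h import *
s=snap("w10"); im,P,ok=wcloud("pics/w10.npz")
m0=np.hypot(P[...,0]-.4767,P[...,1]-.2642)<.06
for n,lo,hi in (("stand",.0215,.12),("foot",.0315,.09),("hous",.074,.09)):
    q=P[ok&m0&(P[...,2]>lo)&(P[...,2]<hi)]; print(n,len(q),rect(q),np.percentile(q[:,2],[5,50,95]).round(4))
m0=np.hypot(P[...,0]-.5035,P[...,1]-.065)<.06
q=P[ok&m0&(P[...,2]>.03)&(P[...,2]<.042)]; print("block",len(q),rect(q))
c=im[70:200,250:380]; cv2.imwrite("pics/v10.png",cv2.resize(c[:,:,::-1],None,fx=4,fy=4))
E
```

```text
t 27.1 [0.495  0.2182 0.1689] [-3.1391e+00 -5.0000e-04  1.9616e+00] [ 0.13  0.33 -0.36] grip 0.999 0.0
stand 4627 (array([476.7, 265. ]), 86.4, 46.1, -67.4) [0.0251 0.0267 0.0926]
foot 942 (array([475.3, 265.7]), 78.0, 27.4, -72.1) [0.0331 0.0789 0.0827]
hous 474 (array([475.8, 264.9]), 25.0, 17.2, -67.7) [0.0801 0.0817 0.0829]
block 1787 (array([503.3,  65.2]), 61.1, 47.7, -20.1)
```

View pics/v10.png

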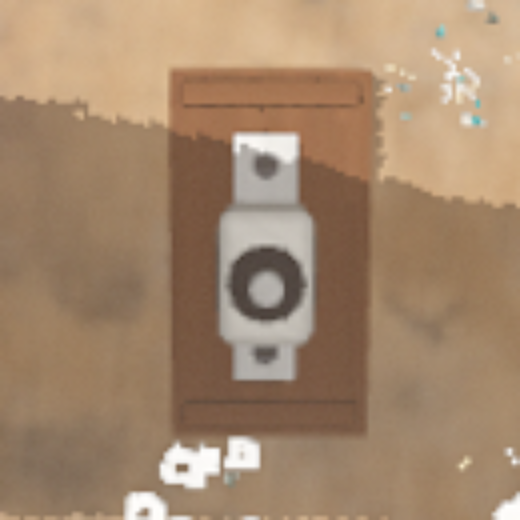

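The gauge stands upright on its stand, well centred in the crop, with the ring now about 8 mm higher than before. That agrees with a depth of about 5.5 mm. Next I'll grasp the block across its 46 mm.

Emit:
jog_arm(
  moves=[
    [[-25,-9,0],-8],
    [[-50,-18,0],-16],
    [[-75,-27,0],-24],
    [[-100,-36,0],-32],
    [[-125,-45,0],-40],
    [[-144,-51,0],-47.7],
    [[-144,-51,30],-47.7],
    [[-144,-51,60],-47.7],
    [[-144,-51,90],-47.7],
    [[-144,-51,90],-47.7],
  ],
)

```text
time_s: 28.15
position: [0.4991, 0.0655, 0.0757]
ee_rot: [-3.138, -0.009, 2.794]
ft_force: [-1.2, -1.1, -1.2]
grip_width: 0.998
grasp_force: 0.0
```

Emit:
jog_arm(
  moves=[
    [[0,0,0],0],
    [[0,0,0],0],
    [[0,0,0],0],
    [[0,0,0],0],
  ],
)

```text
time_s: 28.55
position: [0.5051, 0.0653, 0.0816]
ee_rot: [3.141, 0.003, 2.793]
ft_force: [-0.2, -0.4, 0.1]
grip_width: 0.999
grasp_force: 0.0
```

```bash
python3 f.py; python3 - <<'E'
from h import *
s=snap("w11"); im,P,ok=wcloud("pics/w11.npz")
m0=np.hypot(P[...,0]-.5035,P[...,1]-.065)<.06
q=P[ok&m0&(P[...,2]>.03)&(P[...,2]<.042)]; c=rect(q); print("block",len(q),c,toolxy(c[0],s))
E
```

```text
F [ 0.02 -0.45 -0.15 -0.01  0.01  0.  ] pos [504.27  65.19  80.76] t 28.85 [3.1415e+00 3.0000e-04 2.7931e+00]
t 28.85 [0.5039 0.0651 0.0803] [3.1415e+00 3.0000e-04 2.7931e+00] [-0.17  0.16 -0.21] grip 1.002 0.0
block 6010 (array([503.2,  64.9]), 60.3, 46.6, -20.2) [ 0.57 -0.47]
```

Well aligned. Descend and grip.

Emit:
jog_arm(
  moves=[
    [[0,-0.3,25],0],
    [[0,-0.3,45],0],
    [[0,-0.3,62],0],
    [[0,-0.3,72],0],
    [[0,-0.3,75.5],0],
    [[0,-0.3,75.5],0],
    [[0,-0.3,75.5],0],
    [[0,-0.3,75.5],0],
    [[0,-0.3,75.5],0],
  ],
)

```text
time_s: 29.8
position: [0.5044, 0.0649, 0.0054]
ee_rot: [3.141, 0.001, 2.793]
ft_force: [1.0, -0.1, -0.1]
grip_width: 1.002
grasp_force: 0.0
```

Emit:
jog_arm(
  moves=[
    [[0,0,0],0],
    [[0,0,0],0],
    [[0,0,0],0],
    [[0,0,0],0],
    [[0,0,0],0],
    [[0,0,0],0],
    [[0,0,0],0],
    [[0,0,0],0],
  ],
  jaw=0,
)

```text
time_s: 30.6
position: [0.5043, 0.0652, 0.005]
ee_rot: [3.141, 0.001, 2.793]
ft_force: [-0.5, 1.8, 5.1]
grip_width: 0.529
grasp_force: 63.4
```

```bash
python3 f.py
```

```text
F [ 0.11  1.94  5.24  0.44  0.04 -0.01] pos [504.28  65.18   5.05] t 30.9 [3.1406e+00 8.0000e-04 2.7933e+00]
```

Emit:
jog_arm(
  moves=[
    [[0,0,-4],0],
    [[0,0,-15],0],
    [[0,0,-35],0],
    [[0,0,-60],0],
    [[-20,0,-80],-2],
    [[-60,-1,-80],-6],
    [[-100,-3,-80],-10],
    [[-140,-4,-80],-14],
    [[-165,-4.8,-80],-14],
    [[-169.2,-4.8,-80],-14],
  ],
)

```text
time_s: 31.9
position: [0.6639, 0.0007, 0.0844]
ee_rot: [-3.141, 0.002, 3.036]
ft_force: [-0.3, 0.9, -3.7]
grip_width: 0.53
grasp_force: 62.4
```

Emit:
jog_arm(
  moves=[
    [[0,0,0],0],
    [[0,0,0],0],
    [[0,0,0],0],
    [[0,0,0],0],
    [[0,0,0],0],
    [[0,0,0],0],
  ],
)

```text
time_s: 32.5
position: [0.6608, 0.0028, 0.0848]
ee_rot: [-3.142, 0.0, 3.038]
ft_force: [0.4, -0.6, -5.2]
grip_width: 0.531
grasp_force: 62.4
```

```bash
python3 f.py; python3 - <<'E'
from h import *
s=snap("w12"); im,P,ok=wcloud("pics/w12.npz")
m0=(abs(P[...,0]-.66)<.1)&(abs(P[...,1]-.003)<.1)
q=P[ok&m0&(P[...,2]>.0225)&(P[...,2]<.029)]; print("tray",len(q),rect(q),q[:,:2].min(0),q[:,:2].max(0))
q=P[ok&m0&(P[...,2]>.09)&(P[...,2]<.135)]; print("held block",len(q),rect(q),np.median(q[:,2]))
E
```

```text
F [ 0.   -0.37 -4.08 -0.01  0.   -0.01] pos [661.05   2.67  84.72] t 32.8 [-3.1416e+00  1.0000e-04  3.0376e+00]
t 32.8 [0.6611 0.0026 0.0847] [-3.1416e+00  1.0000e-04  3.0376e+00] [ 0.16 -0.48 -3.64] grip 0.529 62.5
tray 3474 (array([657.2,   3. ]), 145.5, 106.4, 83.8) [ 0.59729588 -0.07389628] [0.71783397 0.08016842]
held block 17346 (array([675.5, -33. ]), 179.3, 73.8, -63.1) 0.11523202187036691
```

Emit:
jog_arm(
  moves=[
    [[0.5,0,25],0],
    [[0,0,45],0],
    [[0,0,60],0],
    [[0,0,68],0],
    [[0,0,71],0],
    [[0,0,72],0],
    [[0,0,72],0],
    [[0,0,72],0],
    [[0,0,72],0],
  ],
)

```text
time_s: 33.75
position: [0.6618, 0.0026, 0.0135]
ee_rot: [3.142, 0.002, 3.038]
ft_force: [-0.2, 0.0, -4.5]
grip_width: 0.528
grasp_force: 62.6
```

```bash
python3 f.py
```

```text
F [ 0.31 -0.06 -4.27 -0.    0.01 -0.01] pos [661.35   2.6   13.  ] t 34.05 [3.1416e+00 1.0000e-04 3.0376e+00]
```

Emit:
jog_arm(
  moves=[
    [[0,0,0.4],0],
    [[0,0,0.8],0],
    [[0,0,1.2],0],
    [[0,0,1.6],0],
    [[0,0,1.6],0],
  ],
)

```text
time_s: 34.55
position: [0.661, 0.0026, 0.0109]
ee_rot: [-3.142, -0.0, 3.038]
ft_force: [-0.0, 0.0, -3.8]
grip_width: 0.525
grasp_force: 62.6
```

```bash
python3 f.py
```

```text
F [ 0.06 -0.18 -4.43  0.01  0.01  0.01] pos [661.1    2.62  11.01] t 34.85 [3.1416 0.     3.0375]
```

Emit:
jog_arm(
  moves=[
    [[0,0,0.3],0],
    [[0,0,0.6],0],
    [[0,0,0.9],0],
    [[0,0,0.9],0],
  ],
)

```text
time_s: 35.25
position: [0.6611, 0.0026, 0.0101]
ee_rot: [-3.142, 0.0, 3.038]
ft_force: [-0.1, 0.1, -3.7]
grip_width: 0.528
grasp_force: 62.7
```

```bash
python3 f.py
```

```text
F [-0.26 -0.13 -4.12  0.02  0.02  0.01] pos [661.09   2.62  10.13] t 35.55 [-3.1416  0.      3.0375]
```

Emit:
jog_arm(
  moves=[
    [[0,0,0.3],0],
    [[0,0,0.6],0],
    [[0,0,0.6],0],
  ],
)

```text
time_s: 35.85
position: [0.6611, 0.0026, 0.0101]
ee_rot: [-3.142, 0.0, 3.038]
ft_force: [-2.2, 0.0, 1.1]
grip_width: 0.529
grasp_force: 63.1
```

```bash
python3 f.py
```

```text
F [-2.97 -0.06  3.19  0.06  0.61  0.01] pos [661.13   2.6   10.1 ] t 36.15 [-3.1415e+00  1.0000e-04  3.0375e+00]
```

Emit:
jog_arm(
  moves=[
    [[0,0,-0.2],0],
    [[0,0,-0.2],0],
    [[0,0,-0.2],0],
    [[0,0,-0.2],0],
    [[0,0,-0.2],0],
  ],
  jaw=0.78,
)

```text
time_s: 36.65
position: [0.6613, 0.0026, 0.0097]
ee_rot: [3.142, 0.0, 3.038]
ft_force: [0.3, 0.3, -0.3]
grip_width: 0.781
grasp_force: 0.0
```

Emit:
jog_arm(
  moves=[
    [[0,0,-10],0],
    [[0,0,-30],0],
    [[0,0,-60],0],
    [[0,0,-100],0],
    [[0,0,-140],0],
    [[-50,0,-160],0],
    [[-70,0,-160],0],
    [[-70,0,-160],0],
    [[-70,0,-160],0],
    [[-70,0,-160],0],
  ],
)

```text
time_s: 37.65
position: [0.7293, -0.0044, 0.1691]
ee_rot: [3.142, -0.002, 3.038]
ft_force: [0.2, -0.1, 0.2]
grip_width: 0.782
grasp_force: 0.0
```

```bash
python3 - <<'E'
from h import *
s=snap("w13"); im,P,ok=wcloud("pics/w13.npz")
m0=(abs(P[...,0]-.66)<.1)&(abs(P[...,1]-.003)<.1)
q=P[ok&m0&(P[...,2]>.0225)&(P[...,2]<.029)]; print("tray",len(q),rect(q))
q=P[ok&m0&(P[...,2]>.036)&(P[...,2]<.05)]; print("block",len(q),rect(q),np.percentile(q[:,2],[5,50,95]))
from cell import get_image
a,_=get_image("scene"); o=np.zeros((400,800,3),np.uint8); o[:,:400]=im[:,120:520]; o[:,400:]=cv2.resize(a[120:260,290:430],(400,400)); cv2.imwrite("pics/v13.png",o[:,:,::-1])
E
```

```text
t 37.65 [ 0.7293 -0.0044  0.1691] [ 3.1416e+00 -2.2000e-03  3.0377e+00] [ 0.15 -0.12  0.17] grip 0.782 0.0
tray 2921 (array([684.8,  -8.3]), 163.2, 162.4, -6.1)
block 3453 (array([697.8, -23.7]), 163.5, 66.7, -34.0) [0.03937904 0.0409046  0.04233648]
```

View pics/v13.png

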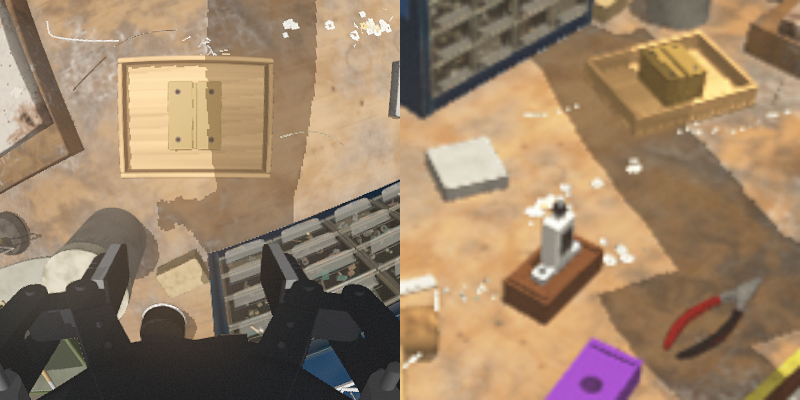

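The block lies flat and centred in the tray, channel up, at (195,116) in the left view. The gauge stands upright on its stand, and the pliers are where they were. The gripper touches nothing, so I'm handing in.

```bash
python3 -c "
from cell import *
print(job_done())"
```

```text
the job is handed in; nothing more can be done
None
```

The channel measured about 5.5 mm deep (under 7 mm), pushed with about 13 N, so the block now sits flat and channel up in the wooden tray, the gauge is upright on its stand, and the job was handed in at about 38 s of the 67 s limit.

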